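Set the raking light to the preset pointer

TASK

Tilt the small panel light forward by its red knob until, when you let go of it, the panel lies along the orange pointer on its hinge disc; the hinge springs back, so look again after letting go and correct it. Once it stays at the pointer untouched for a good second, give the knob a light push to check that it holds, and leave it let go and still in line with the pointer. Keep off its white face, and leave the pointer and the other things alone.

Things in the scene. Friction and masses are not known exactly. Their poses are not given: they have to be found in the camera images.
- panel: LED panel, black, 186 mm wide, 118 mm tall, 12 mm thick, lower edge on a level hinge 110 mm above the table. Origin: on the hinge line, midway along it. x along the hinge, z from the hinge up the panel to the red knob, y out of its finned back. Tilting forward turns it about its own +x: the knob moves to the white-face side (-y) and down. It starts upright or leaning back.
- hinge (a point): Middle of the hinge line, on the fixed stand. It has friction (about 0.7 Nm, 4 N at the knob) in series with a spring (about 2 Nm/rad). Let go after tilting forward, the panel springs back some 0.15 to 0.4 rad, less if it is heavy (0.25 to 0.85 kg) and about 0.03 less for each 0.1 rad further forward; after pushing it back up, it comes forward again by 0.35 to 0.65 rad.
- knob (a point): Centre of the red knob: a cylinder parallel to the hinge, 22 mm in diameter, 26 mm long, on a 10 mm stem, 165 mm from the hinge line, 47 mm beyond the panel's top edge. Axes as panel. Nothing of the light is higher. It can be pinched from above across its flat ends (fingers closing along its x) and then pivots between the fingers as the panel tilts.
- diffuser: The panel's white face, 172 x 92 mm, not to be touched. Origin and axes as panel; the face lies 8 mm to -y of the hinge line, 19 to 111 mm up from it.
- pointer_tip (a point): Tip of the orange pointer, a bar 7 mm wide that turns on the same hinge line at the white disc beyond the panel's +x end, 116 mm along x from the middle; the tip is 100 mm from the hinge line. x along the hinge, z from the hinge to the tip: the panel is set when its z is parallel to this z. Always 0.3 to 1.3 rad forward of the panel at the start. Preset: do not move it.
- bowl_center (a point): Bystander: terracotta bowl, 90 mm across, 40 mm high; point at its centre half-way up.
- jar_center (a point): Bystander: clear jar with a white cap, 50 mm across, 70 mm high; point at its centre half-way up.
- lens_center (a point): Bystander: black camera lens standing upright, 72 mm across, 75 mm high; point at its centre half-way up.

How it is judged:
By the outcome, as a careful person would: the job done as asked, in the order asked, and still so for the second after the job is handed in, with the robot touching nothing.
It also fails if it takes over 72 s, if anything falls off the work surface, if the arm or the gripper's body presses on something with over 40 N, if the wrist force passes 120 N, or if a joint passes its speed limit or range.

ROBOT

A 6-joint arm with a two-finger parallel gripper is mounted at the origin on the work surface. World frame = base frame: x ahead of the robot, y to its left, z up, the work surface at z = 0. Lengths are in mm, angles in rad, forces in N, time in s.
With the tool pointing down it reaches from about 300 to 775 mm from the base axis. Payload 14.6 kg.
Tool frame: the origin (TCP) lies on the centre line of the jaws, within the pads' length; the fingertips stand ahead of it and the grasp point (between the pads) is the TCP (manip.tip_reach is the z of the fingertips in the tool frame, in mm); z points along the fingers, y is the direction in which the jaws open and shut (so a half turn about z gives the same grasp; the last joint's range is limited). The gripper opens to 94 mm and grips with 3 to 60 N. Pads are 16 mm wide; open, the fingers measure 119 mm over their backs; the gripper's body (75 mm by 177 mm) begins 78 mm behind the grasp point.
Start: joints at [1.21, 0.3, 1.521, -0, 1.321, -0.067], TCP at [159.273, 526.423, 195.546] pointing down, gripper open.
Joint ranges: [-3.03, 3.03], [-0.79, 2.21], [0.23, 2.52], [-1.04, 4.18], [0, 3.07], [-2.55, 2.55]. Speed limits (rad/s): [2.22, 2.22, 2.57, 3.14, 3.14, 3.14].

INTERFACE

Orientations are given as [roll, pitch, yaw] about the fixed x, y, z axes, in that order (R = Rz(yaw) Ry(pitch) Rx(roll)).
In Python, from cell import manip, camera, search_frame, masks_of, tip_of gives the robot as it stands.
- The arm moves only by the tool send_rows, never from a script. Its argument "plan" is a list of rows, each an object with "travel": the shift along the tool's x, y, z in mm, a list of three; "delta_rot": the turn, a rotation vector about the tool's x, y, z in degrees, a list of three; "fingers": the gripper's target within -1 to 1 (shut at 1, half-way at 0, fully open at -1). In form: [{"travel": [dx, dy, dz], "delta_rot": [wx, wy, wz], "fingers": fingers}, ...]. A call has 1 to 20 rows; each row shifts and turns the commanded pose from where the row before left it, along the tool's axes as they then stand; what a row does not reach is not made up. A row lasts 1/8 s, in which the tool goes at most 62.5 mm and 10.7 degrees, less where a joint would pass 70% of its speed; a pose out of reach is approached as far as the arm can. A call is refused whole if a number of a shift passes 62.5 or a number of a turn 10.7, either way. A call with a gripper value outside its range is refused whole. The fingers move at their own pace and stop on an object; "grip_force" is the grip in N (left out, the last holds). Time passes only in rows, so rows that do not move let the fingers close. It gives the time, the measured TCP pose, the force and the opening at its end, in the units of the state.
- manip.read_state(): the state, without advancing time (a new reading comes with each control period).
- camera(name): name is "side" or "top"; returns a dict with "color" (480x640x3 uint8, red, green, blue), "z_map" (480x640 float32, mm along the optical axis (not along the pixel's ray), 0 where there is no reading), "fov_y" (degrees; the focal length in pixels is half the picture's height over the tangent of half this angle, whatever the lens; pixels are square), "cx", "cy" (the principal point, pixels), "world_from_camera" (4x4, takes a point from camera to world coordinates). Camera axes: x right, y up, looking along -z (the intrinsics and any distortion apply to the point x, -y, -z); pixel columns grow to the right and rows downward; lengths in mm; the calibration is good to about 2 mm. A picture is of the moment at which its call begins.
- manip.sign_off(): hands the job in, once; it reports no verdict.
Trained networks look in the newest picture that a camera, given by its name, has taken for a name from the list of things; names that differ only in an ending like _2 or _b are one class to them, and where a whole thing is asked for, a point or a joint stands for the part that bears it (a point fixed in the world has none). Each returns a list of dicts, best first, with "confidence" (0 to 1); they miss things now and then, are a little off and sometimes report something else, mostly with a low value. They report only what shows in the picture. A call takes as long as a camera call.
- search_frame(name, camera): "at" ([x, y, z] in mm, in the coordinates of the camera as it stood for that picture, good to about 4 mm: the middle of the surface that is visible of it).
- masks_of(name, camera): "region" (480x640 bool, what is visible of it).
- tip_of(name, camera): "at" ([x, y, z] in mm, in the coordinates of the camera as it stood for that picture, good to about 4 mm: a listed point, or the origin of a listed thing).
The state is a dict: "clock": time; "joints": joint angles; "qd": joint speeds; "effort": joint torques, N m; "eef_pos": TCP position; "eef_rot": TCP orientation; "wrist_force": force on the tool from outside, world axes, zero at the start; "moment": the same for the moment, N m; "finger_gap": finger opening in mm.
Only numpy, scipy, OpenCV 4.12 (cv2) and the standard library are available. Lean on these libraries where they do the work, as an engineer would, in place of code of your own. Each camera call takes 0.05 s, during which the arm holds its last target. There are 200 camera calls.

## Working session

There is one attempt and no reset: what is moved stays moved. The work goes in short steps, Python scripts to look and compute and a tool call to move; the robot and the scene stay as the last step left them, time stands still between calls to the robot, and variables do not carry over. Pictures are saved under pics/ and viewed, about 8 in all and at most 12, crops included, and the job is handed in when it is done.

Besides the shell and the picture viewer there is one more tool, called in YAML: its name, and indented under it one key for each argument. send_rows: Moves the arm, as the interface text tells. Its arguments: {"type":"object","properties":{"plan":{"type":"array"},"grip_force":{"type":"number"}},"required":["plan"]}

```bash
ls; mkdir -p pics; cat > h.py <<'E'
import numpy as np, cv2
from cell import manip, camera, search_frame, masks_of, tip_of
def w(c,p): return (c["world_from_camera"]@np.r_[p,1])[:3]
def pts(c,m):
    f=240/np.tan(np.radians(c["fov_y"])/2); v,u=np.nonzero(m&(c["z_map"]>0)); d=c["z_map"][v,u]
    P=np.c_[(u-c["cx"])/f*d,-(v-c["cy"])/f*d,-d,np.ones(len(d))]
    return (P@c["world_from_camera"].T)[:,:3]
def save(c,n): cv2.imwrite("pics/"+n,c["color"][:,:,::-1])
E
python3 - <<'E'
from h import *
print(manip.read_state(), manip.tip_reach)
for n in ("side","top"):
    c=camera(n); save(c,n+"0.png"); print(n,c["fov_y"],c["cx"],c["cy"],c["world_from_camera"].round(2).tolist())
    for t in ("panel","hinge","knob","pointer_tip","diffuser","bowl_center","jar_center","lens_center"):
        print(t,[(w(c,r["at"]).round(0),round(r["confidence"],2)) for r in tip_of(t,n)[:2]])
E
```

```text
pics
{'clock': 0.0, 'joints': array([ 1.21040343e+00,  3.00441322e-01,  1.52160004e+00,  4.93759675e-06,
        1.32070290e+00, -6.66056618e-02]), 'qd': array([ 3.94023162e-04, -5.67879590e-05, -8.57191480e-04,  2.69321414e-04,
        1.27697110e-03, -2.94447060e-04]), 'effort': array([-7.48571620e-04, -5.31818676e+01, -3.52739418e+01,  7.08112679e-02,
        2.44912470e-02, -1.01363171e-04]), 'eef_pos': array([159.17316804, 526.16820055, 194.99465143]), 'eef_rot': array([-3.14044391e+00, -8.14194732e-05,  2.84780415e+00]), 'wrist_force': array([-0.41872151,  0.47473934,  0.05939846]), 'moment': array([ 0.01744906,  0.04306369, -0.01042372]), 'finger_gap': 94.28339847629685} 19.0
side 56.20404722125175 314.65280075004245 238.9924971704082 [[-0.91, 0.21, -0.35, 317.38], [-0.41, -0.5, 0.76, 557.19], [-0.02, 0.84, 0.55, 641.74], [0.0, 0.0, 0.0, 1.0]]
panel [(array([581.,  81., 111.]), 0.77)]
hinge [(array([581.,  79., 109.]), 0.84)]
knob [(array([567., 131., 262.]), 0.87)]
pointer_tip [(array([585.,  82., 112.]), 0.71), (array([707.,  57., 189.]), 0.48)]
diffuser []
bowl_center [(array([ 538., -268.,   15.]), 0.65)]
jar_center [(array([ 614., -166.,   30.]), 0.75)]
lens_center [(array([ 499., -142.,   38.]), 0.81), (array([570., 128., 262.]), 0.19)]
top 48.43880928854162 319.0167046735214 241.4719687801869 [[-0.01, 0.97, -0.25, 347.33], [-1.0, -0.01, -0.0, -45.62], [-0.01, 0.25, 0.97, 1181.96], [0.0, 0.0, 0.0, 1.0]]
panel [(array([584.,  80., 111.]), 0.67)]
hinge [(array([583.,  78., 107.]), 0.6)]
knob [(array([569., 125., 268.]), 0.75)]
pointer_tip [(array([707.,  51., 193.]), 0.65)]
diffuser [(array([581.,  78., 112.]), 0.67), (array([707.,  53., 191.]), 0.54)]
bowl_center [(array([ 540., -270.,   19.]), 0.9), (array([ 619., -171.,   39.]), 0.7)]
jar_center [(array([ 616., -172.,   37.]), 0.75)]
lens_center [(array([569., 124., 268.]), 0.37)]
```

View pics/side0.png

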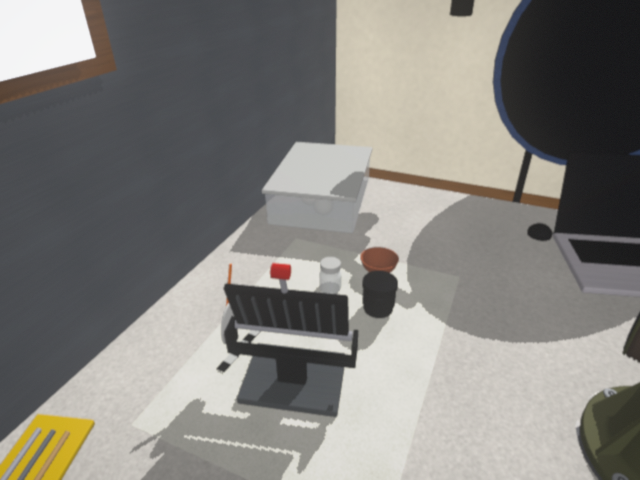

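View pics/top0.png

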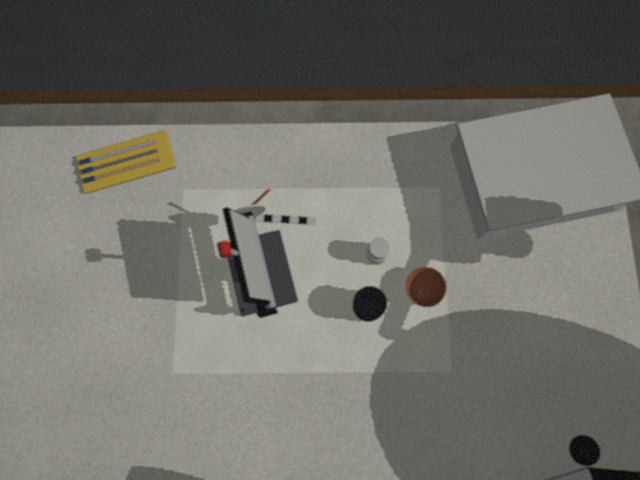

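The side view shows the finned back facing the camera, with the red knob at about (281,271) and the orange pointer at about (230,275). The top view puts the knob at (225,249) and the pointer at (262,196). The bystanders are well clear, and forward is roughly world -y. Next I'll measure the angles properly.

```bash
cat >> h.py <<'E'
def red(c):
    h=cv2.cvtColor(c["color"],cv2.COLOR_RGB2HSV).astype(int); return ((h[...,0]<4)|(h[...,0]>174))&(h[...,1]>185)&(h[...,2]>90)
def orange(c):
    h=cv2.cvtColor(c["color"],cv2.COLOR_RGB2HSV).astype(int); return (h[...,0]>=4)&(h[...,0]<18)&(h[...,1]>130)
def box(c,P0,m,r=70):
    f=240/np.tan(np.radians(c["fov_y"])/2); q=np.linalg.inv(c["world_from_camera"])@np.r_[P0,1]
    u=c["cx"]-f*q[0]/q[2]; v=c["cy"]+f*q[1]/q[2]; M=np.zeros_like(m); r=int(r)
    M[max(0,int(v)-r):int(v)+r,max(0,int(u)-r):int(u)+r]=1; return m&M
def linefit(P):
    m=np.median(P,0); k=np.linalg.norm(P-m,axis=1)<80; P=P[k]; m=P.mean(0); return m,np.linalg.svd(P-m,full_matrices=False)[2],len(P)
E
python3 - <<'E'
from h import *
for n in ("side","top"):
    c=camera(n)
    for t,r in (("knob",masks_of("knob",n)),("panel",masks_of("panel",n)),("pointer_tip",masks_of("pointer_tip",n))):
        for q in r[:2]:
            P=pts(c,q["region"]); v,u=np.nonzero(q["region"])
            print(n,t,round(q["confidence"],2),len(P),P.mean(0).round(0) if len(P) else 0,u.min(),u.max(),v.min(),v.max())
    R=box(c,[568,126,265],red(c),25); P=pts(c,R); print("red",len(P),np.median(P,0),P.min(0),P.max(0))
    O=box(c,[695,75,155],orange(c),45); P=pts(c,O); m,V,k=linefit(P); print("or",k,m,V[0],P[P[:,2].argsort()[::max(1,len(P)//10)]].round(0).tolist())
    t=tip_of("hinge",n); print([w(c,x["at"]) for x in t[:1]])
    r=masks_of("panel",n)
    if r:
        P=pts(c,cv2.erode(r[0]["region"].astype(np.uint8),np.ones((3,3)))>0); rng=np.random.default_rng(0);best=None
        for _ in range(500):
            a=P[rng.choice(len(P),3,False)]; nn=np.cross(a[1]-a[0],a[2]-a[0]); L=np.linalg.norm(nn)
            if L<500: continue
            nn/=L; k=abs((P-a[0])@nn)<3
            if best is None or k.sum()>best.sum(): best=k
        m,V,k=linefit(P[best]); print("plane",k,len(P),m,V[2],V[0])
E
```

```text
side knob 0.56 5111 [572. 110. 188.] 223 348 263 333
side panel 0.76 5206 [573. 108. 186.] 224 348 263 335
side panel 0.36 740 [ 615. -158.   44.] 318 340 256 292
side pointer_tip 0.6 52 [704.  68. 181.] 228 231 264 282
side pointer_tip 0.56 5365 [574. 105. 184.] 223 348 262 334
red 27 [565.00955554 130.01049605 277.46606011] [556.42921755 125.94976712 276.76935511] [576.78130145 134.30599318 278.647923  ]
or 29 [701.42974253  73.44885562 176.03874876] [-0.31743865  0.74742542 -0.58359913] [[698.0, 94.0, 139.0], [701.0, 77.0, 169.0], [702.0, 74.0, 170.0], [703.0, 72.0, 175.0], [703.0, 72.0, 177.0], [703.0, 68.0, 181.0], [703.0, 70.0, 182.0], [703.0, 67.0, 184.0], [704.0, 64.0, 186.0], [705.0, 62.0, 191.0]]
[array([584.80483683,  83.0903545 , 112.05521008])]
plane 2948 4775 [567.20678342 108.5307775  182.95000055] [-0.2404372   0.93000685 -0.27798781] [-0.96824681 -0.24999381  0.00110289]
top knob 0.95 2731 [573.  98. 195.] 217 270 207 304
top panel 0.68 2707 [573.  98. 196.] 217 270 207 305
top pointer_tip 0.56 77 [706.  74. 157.] 253 270 189 204
red 99 [568.7087791  123.02578347 277.16963651] [557.42856311 114.71100554 270.09590757] [581.37002259 132.92066485 281.68006932]
or 17 [702.80654404  71.8933625  171.62136616] [-0.13465887  0.52327276 -0.84145862] [[699.0, 89.0, 143.0], [701.0, 82.0, 151.0], [699.0, 86.0, 152.0], [699.0, 83.0, 157.0], [700.0, 80.0, 160.0], [701.0, 76.0, 163.0], [701.0, 78.0, 165.0], [702.0, 76.0, 165.0], [702.0, 73.0, 171.0], [704.0, 67.0, 177.0], [704.0, 69.0, 178.0], [706.0, 66.0, 179.0], [704.0, 64.0, 183.0], [704.0, 61.0, 191.0], [707.0, 57.0, 193.0], [705.0, 59.0, 194.0], [709.0, 57.0, 195.0], [622.0, 124.0, 223.0]]
[]
plane 1503 2389 [572.42562843  92.90283322 190.09312803] [-0.23605354  0.91526945 -0.32643615] [-0.96795223 -0.25110101 -0.00409431]
```

```bash
cat >> h.py <<'E'
from scipy.spatial.transform import Rotation as Ro
def rows(p0,R0,p1,R1,n):
    d=(R0.inv()*R1).as_rotvec(); 
    for i in range(n):
        Ri=R0*Ro.from_rotvec(d*i/n); print(Ri.inv().apply((np.array(p1)-p0)/n).round(1).tolist(), np.degrees(d/n).round(1).tolist())
B=np.array([-.25,.968,0]); U=np.array([.968,.25,0]); Z=np.array([0,0,1.])
def ptr(N=3):
    out=[]
    for n in ("side","top"):
        Q=[]
        for _ in range(N):
            c=camera(n); P=pts(c,box(c,[700,80,155],orange(c),45)); P=P[abs(P@U-(np.array([583,80,110])@U+116))<12]; Q.append(np.c_[-P@B,P[:,2]])
        Q=np.vstack(Q)
        for _ in range(4):
            m=Q.mean(0); V=np.linalg.svd(Q-m,full_matrices=False)[2]; k=abs((Q-m)@V[1])<5; Q=Q[k]
        v=V[0]*np.sign(V[0][1]); out.append((n,len(Q),round(float(np.arctan2(v[0],v[1])),3),m.round(1).tolist()))
    return out
E
python3 - <<'E'
from h import *
print(ptr())
s=manip.read_state(); p=s["eef_pos"]; R=Ro.from_euler('xyz',s["eef_rot"])
R1=Ro.from_euler('xyz',[np.pi,0,1.823])
rows(p,R,p+[0,0,120],R,2)
rows(p+[0,0,120],R,[567,127,330],R1,12)
E
```

```text
[('side', 84, 0.585, [106.9, 176.7]), ('top', 14, 0.58, [109.2, 177.4])]
[0.0, 0.0, -60.0] [0.0, 0.0, 0.0]
[0.0, 0.0, -60.0] [0.0, 0.0, 0.0]
[-42.2, -22.0, -1.2] [-0.0, -0.0, 4.9]
[-43.9, -18.3, -1.2] [-0.0, -0.0, 4.9]
[-45.3, -14.5, -1.2] [-0.0, -0.0, 4.9]
[-46.4, -10.6, -1.2] [-0.0, -0.0, 4.9]
[-47.1, -6.6, -1.2] [-0.0, -0.0, 4.9]
[-47.5, -2.6, -1.2] [-0.0, -0.0, 4.9]
[-47.5, 1.5, -1.2] [-0.0, -0.0, 4.9]
[-47.2, 5.5, -1.2] [-0.0, -0.0, 4.9]
[-46.6, 9.5, -1.2] [-0.0, -0.0, 4.9]
[-45.6, 13.5, -1.2] [-0.0, -0.0, 4.9]
[-44.3, 17.3, -1.2] [-0.0, -0.0, 4.9]
[-42.7, 21.0, -1.2] [-0.0, -0.0, 4.9]
```

send_rows:
  plan:
    - {"travel":[0,0,-60],"delta_rot":[0,0,0],"fingers":-0.2}
    - {"travel":[0,0,-60],"delta_rot":[0,0,0],"fingers":-0.2}
    - {"travel":[-42.2,-22,-1.2],"delta_rot":[0,0,4.9],"fingers":-0.2}
    - {"travel":[-43.9,-18.3,-1.2],"delta_rot":[0,0,4.9],"fingers":-0.2}
    - {"travel":[-45.3,-14.5,-1.2],"delta_rot":[0,0,4.9],"fingers":-0.2}
    - {"travel":[-46.4,-10.6,-1.2],"delta_rot":[0,0,4.9],"fingers":-0.2}
    - {"travel":[-47.1,-6.6,-1.2],"delta_rot":[0,0,4.9],"fingers":-0.2}
    - {"travel":[-47.5,-2.6,-1.2],"delta_rot":[0,0,4.9],"fingers":-0.2}
    - {"travel":[-47.5,1.5,-1.2],"delta_rot":[0,0,4.9],"fingers":-0.2}
    - {"travel":[-47.2,5.5,-1.2],"delta_rot":[0,0,4.9],"fingers":-0.2}
    - {"travel":[-46.6,9.5,-1.2],"delta_rot":[0,0,4.9],"fingers":-0.2}
    - {"travel":[-45.6,13.5,-1.2],"delta_rot":[0,0,4.9],"fingers":-0.2}
    - {"travel":[-44.3,17.3,-1.2],"delta_rot":[0,0,4.9],"fingers":-0.2}
    - {"travel":[-42.7,21,-1.2],"delta_rot":[0,0,4.9],"fingers":-0.2}
    - {"travel":[0,0,0],"delta_rot":[0,0,0],"fingers":-0.2}
    - {"travel":[0,0,0],"delta_rot":[0,0,0],"fingers":-0.2}
  grip_force: 12

```text
clock: 3.8
eef_pos: [566.5, 127.1, 329.9]
eef_rot: [-3.141, -0.0, 1.822]
wrist_force: [-1.2, 0.2, -0.2]
finger_gap: 56.6
```

```bash
python3 - <<'E'
from h import *
c=camera("side"); save(c,"s1.png")
d=camera("top"); t=np.hstack([c["color"][200:360,160:400],d["color"][150:310,140:380]]); cv2.imwrite("pics/c1.png",cv2.resize(t,(800,267))[:,:,::-1])
for n in ("side","top"): print([(w(c if n=="side" else d,r["at"]).round(1),r["confidence"]) for r in tip_of("knob",n)[:1]])
E
```

```text
[]
[(array([569. , 125.1, 268.4]), 0.64)]
```

View pics/c1.png

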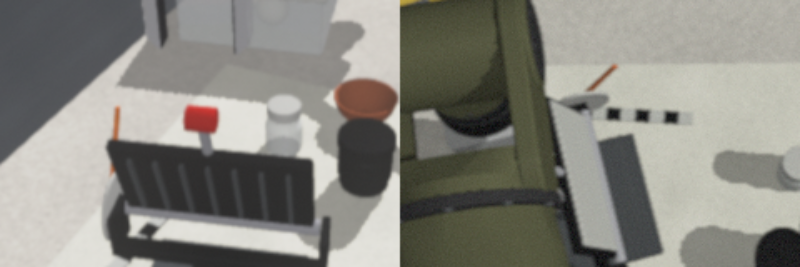

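The crop shows the open fingers (dark pads) straddling the red knob at about (200,120), roughly centred. I'll descend and pinch.

send_rows:
  plan:
    - {"travel":[0,0,16],"delta_rot":[0,0,0],"fingers":-0.2}
    - {"travel":[0,0,16],"delta_rot":[0,0,0],"fingers":-0.2}
    - {"travel":[0,0,16],"delta_rot":[0,0,0],"fingers":-0.2}
    - {"travel":[0,0,14],"delta_rot":[0,0,0],"fingers":-0.2}
    - {"travel":[0,0,0],"delta_rot":[0,0,0],"fingers":0.2}
    - {"travel":[0,0,0],"delta_rot":[0,0,0],"fingers":0.6}
    - {"travel":[0,0,0],"delta_rot":[0,0,0],"fingers":0.8}
    - {"travel":[0,0,0],"delta_rot":[0,0,0],"fingers":0.8}
  grip_force: 12

```text
clock: 5.0
eef_pos: [567.0, 126.9, 268.6]
eef_rot: [3.14, 0.0, 1.822]
wrist_force: [1.4, 0.4, 0.8]
finger_gap: 20.1
```

```bash
python3 - <<'E'
from h import *
print(manip.read_state()["finger_gap"])
c=camera("side"); cv2.imwrite("pics/c2.png",cv2.resize(c["color"][200:320,200:360],(800,600),interpolation=cv2.INTER_CUBIC)[:,:,::-1])
print(manip.read_state()["finger_gap"])
E
```

```text
20.07764370136305
15.795343751462406
```

View pics/c2.png

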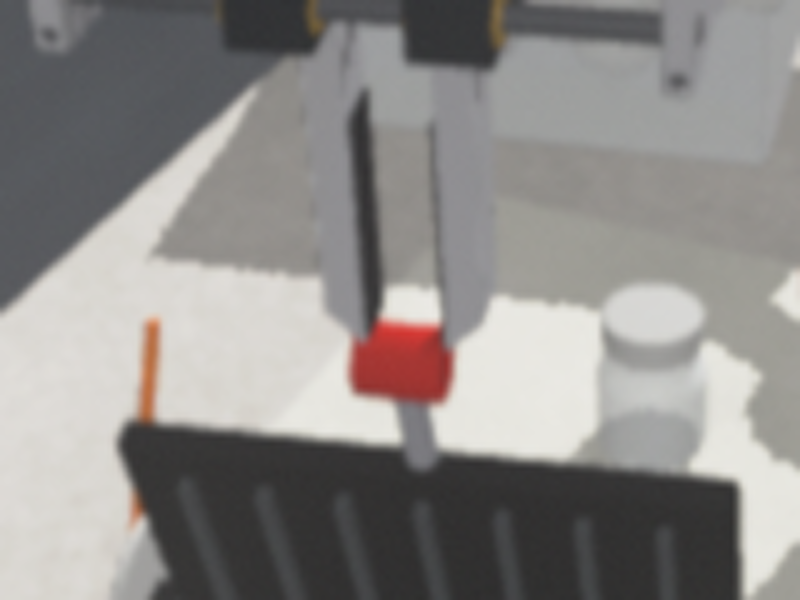

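```bash
python3 - <<'E'
from h import *
c=camera("side"); f=240/np.tan(np.radians(c["fov_y"])/2)
def pr(P):
    q=np.linalg.inv(c["world_from_camera"])@np.r_[P,1]; return (c["cx"]-f*q[0]/q[2],c["cy"]+f*q[1]/q[2],-q[2])
print("tip",pr([567,127,250]),"knob",pr([567,127,267]))
z=c["z_map"]
for v in (240,250,258,262,266,270,274,278): print(v,z[v,266:294:3].round(0).tolist())
print(red(c).sum()); P=pts(c,box(c,[568,126,265],red(c),25)); print(P.min(0),P.max(0),len(P))
h=cv2.cvtColor(c["color"],cv2.COLOR_RGB2HSV); print(h[271,276:288].tolist(), h[266,276:288].tolist())
E
```

```text
tip (np.float64(282.71739552772806), np.float64(280.54472733053), np.float64(628.8520601128442)) knob (np.float64(282.03105531844886), np.float64(270.84446604589857), np.float64(619.5573253433828))
240 [587.0, 586.0, 587.0, 596.0, 1171.0, 1174.0, 1170.0, 581.0, 579.0, 577.0]
250 [595.0, 593.0, 594.0, 603.0, 1134.0, 1134.0, 1136.0, 585.0, 587.0, 587.0]
258 [600.0, 602.0, 598.0, 604.0, 1105.0, 1107.0, 1104.0, 596.0, 596.0, 593.0]
262 [1092.0, 604.0, 603.0, 608.0, 1090.0, 1088.0, 1090.0, 601.0, 596.0, 597.0]
266 [1080.0, 1080.0, 608.0, 610.0, 614.0, 612.0, 612.0, 605.0, 602.0, 1074.0]
270 [1066.0, 1063.0, 609.0, 611.0, 608.0, 608.0, 609.0, 608.0, 621.0, 1061.0]
274 [1052.0, 612.0, 611.0, 609.0, 609.0, 607.0, 608.0, 607.0, 623.0, 1048.0]
278 [1038.0, 1037.0, 614.0, 612.0, 612.0, 610.0, 611.0, 609.0, 1041.0, 1034.0]
12
[562.86583694 129.92515307 276.0685446 ] [571.09433955 134.71590516 278.04937225] 12
[[1, 176, 168], [1, 176, 168], [1, 176, 168], [1, 177, 170], [1, 179, 170], [1, 179, 168], [1, 176, 165], [1, 173, 162], [1, 176, 161], [1, 175, 162], [1, 174, 160], [1, 171, 154]] [[1, 167, 166], [1, 184, 201], [1, 186, 211], [1, 186, 212], [1, 184, 214], [1, 183, 215], [1, 179, 215], [1, 171, 213], [1, 158, 194], [1, 134, 164], [2, 106, 135], [177, 40, 115]]
```

```bash
python3 - <<'E'
from h import *
print(manip.read_state()["finger_gap"],manip.read_state()["eef_pos"])
c=camera("side"); 
for u,v in ((272,262),(273,264),(274,266),(273,250),(274,268),(290,266),(290,258),(280,266),(280,272)):
    m=np.zeros((480,640),bool); m[v,u]=1; print(u,v,c["color"][v,u],pts(c,m).round(0).tolist())
d=camera("top"); cv2.imwrite("pics/c3.png",np.hstack([cv2.resize(c["color"][220:320,210:350],(420,300),interpolation=cv2.INTER_CUBIC),cv2.resize(d["color"][190:320,190:320],(300,300))])[:,:,::-1])
E
```

```text
12.155823791669782 [566.82494515 126.79984883 268.29995268]
272 262 [144 144 147] [[575.0, 139.0, 288.0]]
273 264 [144 144 146] [[575.0, 135.0, 282.0]]
274 266 [143 139 142] [[574.0, 136.0, 279.0]]
273 250 [137 136 139] [[572.0, 137.0, 307.0]]
274 268 [153 106 106] [[574.0, 136.0, 276.0]]
290 266 [154 149 151] [[552.0, 131.0, 282.0]]
290 258 [144 144 146] [[551.0, 132.0, 296.0]]
280 266 [216  78  73] [[568.0, 130.0, 277.0]]
280 272 [164  55  50] [[564.0, 138.0, 273.0]]
```

View pics/c3.png

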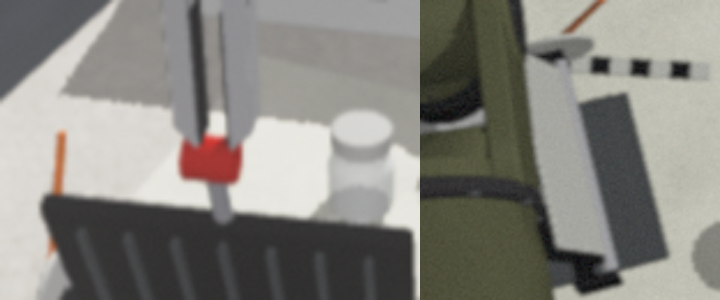

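send_rows:
  plan:
    - {"travel":[0,0,0],"delta_rot":[0,0,0],"fingers":0.0}
    - {"travel":[0,0,0],"delta_rot":[0,0,0],"fingers":0.0}
    - {"travel":[0,0,0],"delta_rot":[0,0,0],"fingers":0.0}
    - {"travel":[0,0,0],"delta_rot":[0,0,0],"fingers":0.0}

```text
clock: 5.7
eef_pos: [566.7, 126.7, 267.8]
eef_rot: [-3.141, 0.0, 1.822]
wrist_force: [-0.4, -0.0, -0.5]
finger_gap: 45.5
```

```bash
python3 - <<'E'
from h import *
s=manip.read_state();print(s["finger_gap"],s["eef_pos"])
c=camera("side"); P=pts(c,np.ones((480,640),bool))
q=P-np.array([567,127,0]); b=q@B; u=q@U
k=(abs(b)<18)&(abs(u)<60)&(P[:,2]>240)&(P[:,2]<330)
for lo in range(-50,50,5):
    j=k&(u>=lo)&(u<lo+5)
    if j.sum()>3: print(lo,j.sum(),"zmin",np.percentile(P[j,2],[1,5,50]).round(0),"b",np.median(b[j]).round(0))
cv2.imwrite("pics/c4.png",cv2.resize(c["color"][220:320,210:350],(700,500),interpolation=cv2.INTER_CUBIC)[:,:,::-1])
E
```

```text
45.542535423998224 [566.74430144 126.74954744 267.79886527]
-40 88 zmin [287. 289. 307.] b 2.0
-35 110 zmin [283. 286. 306.] b 8.0
-30 118 zmin [279. 282. 305.] b 8.0
-25 32 zmin [279. 280. 308.] b 7.0
-15 30 zmin [258. 259. 269.] b 1.0
-10 64 zmin [261. 262. 274.] b 7.0
-5 71 zmin [241. 243. 272.] b 6.0
0 76 zmin [241. 243. 271.] b 4.0
5 60 zmin [243. 247. 273.] b 6.0
10 58 zmin [260. 264. 274.] b 7.0
15 4 zmin [263. 264. 276.] b 4.0
20 205 zmin [278. 280. 304.] b 5.0
25 113 zmin [280. 281. 306.] b 8.0
30 84 zmin [284. 286. 309.] b 8.0
```

View pics/c4.png

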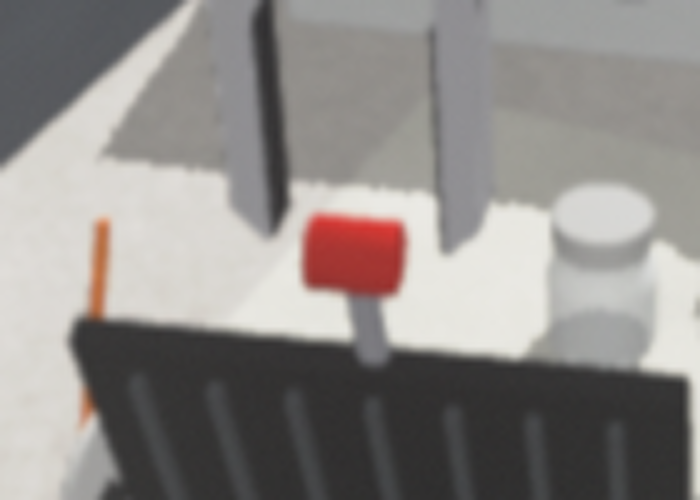

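The picture shows the fingertips ending level with the knob's top (z about 278) and straddling it. The pads really end about 10 mm above the reported TCP, contrary to tip_reach. I'll go by the cameras and descend about 24 mm more.

send_rows:
  plan:
    - {"travel":[0,0,8],"delta_rot":[0,0,0],"fingers":0.0}
    - {"travel":[0,0,8],"delta_rot":[0,0,0],"fingers":0.0}
    - {"travel":[0,0,8],"delta_rot":[0,0,0],"fingers":0.0}
    - {"travel":[0,0,0],"delta_rot":[0,0,0],"fingers":0.8}
    - {"travel":[0,0,0],"delta_rot":[0,0,0],"fingers":0.8}
    - {"travel":[0,0,0],"delta_rot":[0,0,0],"fingers":0.8}
    - {"travel":[0,0,0],"delta_rot":[0,0,0],"fingers":0.8}
    - {"travel":[0,0,0],"delta_rot":[0,0,0],"fingers":0.8}
    - {"travel":[0,0,0],"delta_rot":[0,0,0],"fingers":0.8}
  grip_force: 12

```text
clock: 6.88
eef_pos: [568.3, 127.0, 244.3]
eef_rot: [3.137, 0.0, 1.821]
wrist_force: [13.4, 2.1, -4.3]
finger_gap: 25.9
```

```bash
cat >> h.py <<'E'
def arc(a,b,n):
    t=np.linspace(a,b,n+1)
    for x,z in zip(-165*np.diff(np.sin(t)),-165*np.diff(np.cos(t))): print([round(x,1),0,round(z,1)],end=" ")
    print()
E
python3 -c "
from h import *
arc(-.3,.8,16)"
```

```text
[np.float64(-10.9), 0, np.float64(-3.0)] [np.float64(-11.1), 0, np.float64(-2.2)] [np.float64(-11.2), 0, np.float64(-1.4)] [np.float64(-11.3), 0, np.float64(-0.7)] [np.float64(-11.3), 0, np.float64(0.1)] [np.float64(-11.3), 0, np.float64(0.9)] [np.float64(-11.2), 0, np.float64(1.7)] [np.float64(-11.1), 0, np.float64(2.4)] [np.float64(-10.9), 0, np.float64(3.2)] [np.float64(-10.6), 0, np.float64(3.9)] [np.float64(-10.3), 0, np.float64(4.6)] [np.float64(-10.0), 0, np.float64(5.3)] [np.float64(-9.6), 0, np.float64(6.0)] [np.float64(-9.2), 0, np.float64(6.7)] [np.float64(-8.7), 0, np.float64(7.3)] [np.float64(-8.2), 0, np.float64(7.9)]
```

send_rows:
  plan:
    - {"travel":[-10.9,1.5,-3.0],"delta_rot":[0,0,0],"fingers":0.8}
    - {"travel":[-11.1,0,-2.2],"delta_rot":[0,0,0],"fingers":0.8}
    - {"travel":[-11.2,0,-1.4],"delta_rot":[0,0,0],"fingers":0.8}
    - {"travel":[-11.3,0,-0.7],"delta_rot":[0,0,0],"fingers":0.8}
    - {"travel":[-11.3,0,0.1],"delta_rot":[0,0,0],"fingers":0.8}
    - {"travel":[-11.3,0,0.9],"delta_rot":[0,0,0],"fingers":0.8}
    - {"travel":[-11.2,0,1.7],"delta_rot":[0,0,0],"fingers":0.8}
    - {"travel":[-11.1,0,2.4],"delta_rot":[0,0,0],"fingers":0.8}
    - {"travel":[-10.9,0,3.2],"delta_rot":[0,0,0],"fingers":0.8}
    - {"travel":[-10.6,0,3.9],"delta_rot":[0,0,0],"fingers":0.8}
    - {"travel":[-10.3,0,4.6],"delta_rot":[0,0,0],"fingers":0.8}
    - {"travel":[-10,0,5.3],"delta_rot":[0,0,0],"fingers":0.8}
    - {"travel":[-9.6,0,6],"delta_rot":[0,0,0],"fingers":0.8}
    - {"travel":[-9.2,0,6.7],"delta_rot":[0,0,0],"fingers":0.8}
    - {"travel":[-8.7,0,7.3],"delta_rot":[0,0,0],"fingers":0.8}
    - {"travel":[-8.2,0,7.9],"delta_rot":[0,0,0],"fingers":0.8}
    - {"travel":[0,0,0],"delta_rot":[0,0,0],"fingers":0.8}

```text
clock: 9.0
eef_pos: [611.2, -35.2, 202.5]
eef_rot: [3.137, 0.002, 1.821]
wrist_force: [7.6, 0.2, 5.7]
finger_gap: 26.1
```

```bash
cat >> h.py <<'E'
def panel():
    "tilt from the panel's back (side) / face (top) plane, knob from red pixels"
    for n in ("side","top"):
        c=camera(n); r=masks_of("panel",n); P=pts(c,red2(c)); q=P-np.array([583,80,0]); P=P[(abs(q@U)<25)&(np.abs(q@B)<180)&(P[:,2]>150)]
        if len(P)>8: print(n,"red",len(P),"u",np.ptp(P@U).round(0),"mean",P.mean(0).round(1),"b",(P@B).min().round(0),(P@B).max().round(0),"z",P[:,2].min().round(0),P[:,2].max().round(0))
        if not r: print(n,"none"); continue
        P=pts(c,cv2.erode(r[0]["region"].astype(np.uint8),np.ones((3,3)))>0); P=P[np.abs((P-[583,80,0])@U)<85]; rng=np.random.default_rng(0);best=None
        for _ in range(600):
            a=P[rng.choice(len(P),3,False)]; nn=np.cross(a[1]-a[0],a[2]-a[0]); L=np.linalg.norm(nn)
            if L<500 or abs(nn@U)/L>.1: continue
            k=abs((P-a[0])@nn/L)<3
            if best is None or k.sum()>best.sum(): best=k
        Q=P[best]; m=Q.mean(0); V=np.linalg.svd(Q-m,full_matrices=False)[2][2]; V=V*np.sign(V@B)
        print(n,round(r[0]["confidence"],2),best.sum(),len(P),"tilt",round(float(np.arctan2(V[2],V@B)),3),"V.u",round(float(V@U),3),m.round(0))
def red2(c):
    h=cv2.cvtColor(c["color"],cv2.COLOR_RGB2HSV).astype(int); return ((h[...,0]<4)|(h[...,0]>174))&(h[...,1]>150)&(h[...,2]>90)
E
python3 -c "
from h import *
panel(); s=manip.read_state(); print(s['wrist_force'],s['finger_gap'],s['eef_pos'])
c=camera('side'); cv2.imwrite('pics/c5.png',cv2.resize(c['color'][180:380,180:400],(660,600),interpolation=cv2.INTER_CUBIC)[:,:,::-1])"
```

```text
side red 148 u 24.0 mean [606.3 -20.4 235.7] b -180.0 -166.0 z 227.0 243.0
side 0.89 5346 6321 tilt 0.742 V.u -0.0 [591.  43. 164.]
top 0.76 193 239 tilt 0.762 V.u -0.012 [650.  71. 148.]
[ 7.12624249 -1.10087967  5.64222338] 25.83599617030696 [611.11640669 -34.72388483 202.95991099]
```

View pics/c5.png

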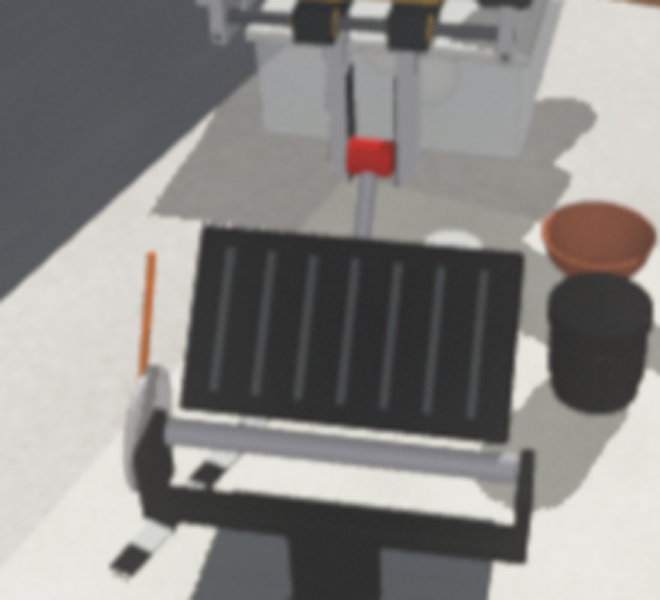

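Pinched, and the panel stands at about 0.75. Releasing to measure the spring-back.

send_rows:
  plan:
    - {"travel":[0,0,0],"delta_rot":[0,0,0],"fingers":0.0}
    - {"travel":[0,0,0],"delta_rot":[0,0,0],"fingers":0.0}
    - {"travel":[0,0,0],"delta_rot":[0,0,0],"fingers":0.0}
    - {"travel":[0,0,0],"delta_rot":[0,0,0],"fingers":0.0}
    - {"travel":[0,0,0],"delta_rot":[0,0,0],"fingers":0.0}
    - {"travel":[0,0,0],"delta_rot":[0,0,0],"fingers":0.0}

```text
clock: 10.0
eef_pos: [609.6, -34.5, 201.2]
eef_rot: [-3.141, -0.0, 1.821]
wrist_force: [0.1, 0.5, -0.4]
finger_gap: 47.0
```

```bash
python3 -c "
from h import *
panel(); s=manip.read_state(); print(s['wrist_force'],s['finger_gap'],s['eef_pos']); print(ptr())
c=camera('top'); print([w(c,r['at']) for r in tip_of('knob','top')[:1]])"
```

```text
side red 163 u 24.0 mean [597.9  11.6 258.6] b -146.0 -133.0 z 249.0 265.0
side 0.78 5606 6612 tilt 0.499 V.u -0.0 [588.  55. 174.]
top 0.88 225 262 tilt 0.45 V.u 0.038 [649.  77. 160.]
[ 0.28088701  0.54957147 -0.74482181] 47.11573297148269 [609.62110124 -34.50206681 201.27955804]
[('side', 169, 0.577, [100.3, 166.0]), ('top', 48, 0.598, [107.9, 174.1])]
[]
```

```bash
cat >> h.py <<'E'
def ptr2(N=4):
    for n in ("side","top"):
        A=0; D=[]
        for _ in range(N): c=camera(n); A=A+c["color"].astype(float); D.append(c["z_map"])
        A/=N; f=240/np.tan(np.radians(c["fov_y"])/2); W=c["world_from_camera"]
        g=A[...,0]-A[...,2]; bg=np.median(g[box(c,[700,80,160],np.ones((480,640),bool),40)])
        M=box(c,[700,80,155],orange({"color":A.astype(np.uint8)}),40); nl,L,st,_=cv2.connectedComponentsWithStats(M.astype(np.uint8),connectivity=8)
        M=L==1+np.argmax(st[1:,4]); K=cv2.dilate(M.astype(np.uint8),np.ones((5,5)))>0
        vert=np.ptp(np.nonzero(M)[0])>np.ptp(np.nonzero(M)[1]); C=[]
        for i in np.unique(np.nonzero(M)[0 if vert else 1])[2:-2]:
            j=np.nonzero(K[i] if vert else K[:,i])[0]; ww=np.clip((g[i,j] if vert else g[j,i])-bg-5,0,None); m=(ww*j).sum()/ww.sum(); C.append((m,i) if vert else (i,m))
        C=np.array(C); l=cv2.fitLine(C.astype(np.float32),cv2.DIST_HUBER,0,.01,.01).ravel()
        r=[W[:3,:3]@np.array([(x-c["cx"])/f,-(y-c["cy"])/f,-1]) for x,y in (l[2:]-20*l[:2],l[2:]+20*l[:2])]
        nn=np.cross(*r); 
        for yaw in (-.01,0,.01):
            u=Ro.from_rotvec([0,0,yaw]).apply(U); d=np.cross(nn,u); d/=np.linalg.norm(d); d*=np.sign(d[2]); print(n,len(C),"yaw",yaw,"angle",round(float(np.arctan2(-d@np.cross(Z,u),d[2])),3),end=" ")
        nn/=np.linalg.norm(nn); print("n",nn.round(3))
        yield nn,W[:3,3]
def both():
    (a,pa),(b,pb)=ptr2(); d=np.cross(a,b); d/=np.linalg.norm(d); d*=np.sign(d[2]); print("triang d",d.round(3),"u",(d@U).round(3),"angle",np.arctan2(-d@B,d[2]).round(3))
    p=np.linalg.lstsq(np.array([a,b,Z]),np.array([a@pa,b@pb,170.]),rcond=None)[0]; print("pt at z170",p.round(1),"rel hinge angle", [round(float(np.arctan2(-p@B-hb,60)),3) for hb in (65,67,69)],"u off",(p-[583,80,110])@U)
E
python3 -c "
from h import *
both()
for n in ('side','top'):
    c=camera(n)
    for t in ('pointer_tip','hinge','knob'): print(n,t,[(w(c,r['at']).round(0).tolist(),round(r['confidence'],2)) for r in tip_of(t,n)[:2]])
"
```

```text
side 33 yaw -0.01 angle 0.559 side 33 yaw 0 angle 0.575 side 33 yaw 0.01 angle 0.591 n [-0.847 -0.501 -0.177]
top 3 yaw -0.01 angle 0.5 top 3 yaw 0 angle 0.506 top 3 yaw 0.01 angle 0.513 n [-0.622 -0.723 -0.302]
triang d [ 0.069 -0.435  0.898] u -0.041 angle 0.454
pt at z170 [704.8  69.9 170. ] rel hinge angle [0.628, 0.606, 0.583] u off 115.33027378325791
side pointer_tip [([705.0, 57.0, 191.0], 0.65)]
side hinge [([706.0, 58.0, 190.0], 0.59)]
side knob [([601.0, 7.0, 249.0], 0.65)]
top pointer_tip [([707.0, 51.0, 193.0], 0.59), ([620.0, -171.0, 39.0], 0.57)]
top hinge [([583.0, 75.0, 110.0], 0.82)]
top knob []
```

```bash
python3 -c "
from h import *
arc(.745,.49,4); arc(.49,.812,6)"
```

```text
[np.float64(8.0), 0, np.float64(-6.9)] [np.float64(8.4), 0, np.float64(-6.4)] [np.float64(8.8), 0, np.float64(-5.8)] [np.float64(9.1), 0, np.float64(-5.2)] 
[np.float64(-7.7), 0, np.float64(4.4)] [np.float64(-7.5), 0, np.float64(4.8)] [np.float64(-7.2), 0, np.float64(5.2)] [np.float64(-6.9), 0, np.float64(5.6)] [np.float64(-6.6), 0, np.float64(5.9)] [np.float64(-6.3), 0, np.float64(6.3)]
```

send_rows:
  plan:
    - {"travel":[8,0,-6.9],"delta_rot":[0,0,0],"fingers":0}
    - {"travel":[8.4,0,-6.4],"delta_rot":[0,0,0],"fingers":0}
    - {"travel":[8.8,0,-5.8],"delta_rot":[0,0,0],"fingers":0}
    - {"travel":[9.1,0,-5.2],"delta_rot":[0,0,0],"fingers":0}
    - {"travel":[0,0,0],"delta_rot":[0,0,0],"fingers":0.8}
    - {"travel":[0,0,0],"delta_rot":[0,0,0],"fingers":0.8}
    - {"travel":[0,0,0],"delta_rot":[0,0,0],"fingers":0.8}
    - {"travel":[0,0,0],"delta_rot":[0,0,0],"fingers":0.8}
    - {"travel":[0,0,0],"delta_rot":[0,0,0],"fingers":0.8}
    - {"travel":[0,0,0],"delta_rot":[0,0,0],"fingers":0.8}

```text
clock: 12.65
eef_pos: [602.0, -1.2, 225.5]
eef_rot: [3.139, -0.0, 1.821]
wrist_force: [8.2, 3.7, -0.7]
finger_gap: 26.1
```

send_rows:
  plan:
    - {"travel":[-7.7,0,4.4],"delta_rot":[0,0,0],"fingers":0.8}
    - {"travel":[-7.5,0,4.8],"delta_rot":[0,0,0],"fingers":0.8}
    - {"travel":[-7.2,0,5.2],"delta_rot":[0,0,0],"fingers":0.8}
    - {"travel":[-6.9,0,5.6],"delta_rot":[0,0,0],"fingers":0.8}
    - {"travel":[-6.6,0,5.9],"delta_rot":[0,0,0],"fingers":0.8}
    - {"travel":[-6.3,0,6.3],"delta_rot":[0,0,0],"fingers":0.8}
    - {"travel":[0,0,0],"delta_rot":[0,0,0],"fingers":0.8}
    - {"travel":[0,0,0],"delta_rot":[0,0,0],"fingers":0.8}
    - {"travel":[0,0,0],"delta_rot":[0,0,0],"fingers":0}
    - {"travel":[0,0,0],"delta_rot":[0,0,0],"fingers":0}
    - {"travel":[0,0,0],"delta_rot":[0,0,0],"fingers":0}
    - {"travel":[0,0,0],"delta_rot":[0,0,0],"fingers":0}
    - {"travel":[0,0,0],"delta_rot":[0,0,0],"fingers":0}

```text
clock: 14.28
eef_pos: [611.6, -42.2, 193.3]
eef_rot: [-3.142, 0.0, 1.821]
wrist_force: [-0.2, -0.8, 0.1]
finger_gap: 46.9
```

```bash
python3 -c "
from h import *
panel();panel(); print(ptr())
c=camera('side'); cv2.imwrite('pics/c6.png',cv2.resize(c['color'][210:350,200:370],(728,600),interpolation=cv2.INTER_CUBIC)[:,:,::-1])"
```

```text
side red 157 u 25.0 mean [600.9   1.2 252.1] b -156.0 -144.0 z 243.0 259.0
side 0.74 5485 6482 tilt 0.575 V.u 0.001 [589.  51. 171.]
top 0.74 480 562 tilt 0.552 V.u 0.012 [641.  71. 158.]
side red 157 u 24.0 mean [601.    1.1 252.1] b -157.0 -145.0 z 242.0 260.0
side 0.56 5552 6565 tilt 0.575 V.u -0.001 [589.  51. 171.]
top 0.82 407 478 tilt 0.552 V.u 0.028 [642.  72. 158.]
[('side', 170, 0.574, [100.3, 166.1]), ('top', 44, 0.575, [108.0, 174.8])]
```

View pics/c6.png

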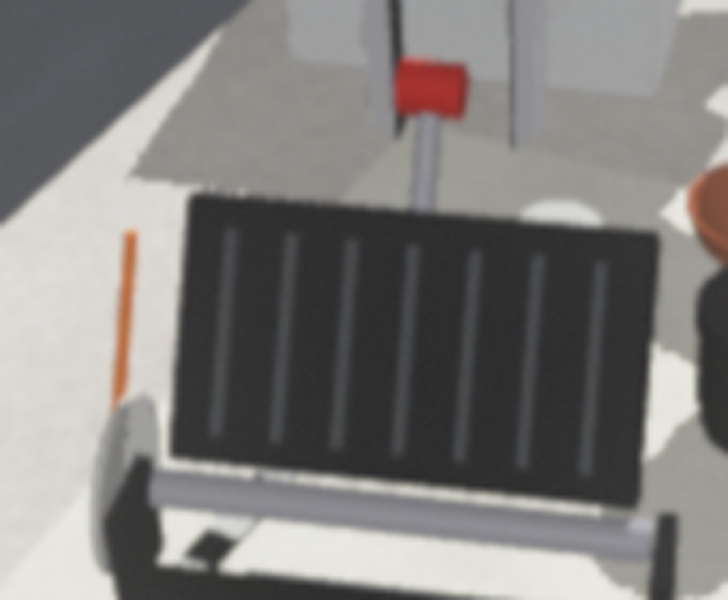

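The panel edge and fins look parallel to the pointer: image slopes about 0.070 to 0.075, against 0.071 for the pointer bar from (131,232) to (119,400). Measured tilt is 0.575 for both. Next I'll wait, retract upward and check again.

send_rows:
  plan:
    - {"travel":[0,0,-16],"delta_rot":[0,0,0],"fingers":0}
    - {"travel":[0,0,-16],"delta_rot":[0,0,0],"fingers":0}
    - {"travel":[0,0,-16],"delta_rot":[0,0,0],"fingers":0}
    - {"travel":[0,0,-16],"delta_rot":[0,0,0],"fingers":0}
    - {"travel":[0,0,-16],"delta_rot":[0,0,0],"fingers":0}
    - {"travel":[0,0,-15],"delta_rot":[0,0,0],"fingers":0}
    - {"travel":[15,0,0],"delta_rot":[0,0,0],"fingers":1}
    - {"travel":[15,0,0],"delta_rot":[0,0,0],"fingers":1}
    - {"travel":[15,0,0],"delta_rot":[0,0,0],"fingers":1}
    - {"travel":[15,0,0],"delta_rot":[0,0,0],"fingers":1}
    - {"travel":[14,0,0],"delta_rot":[0,0,0],"fingers":1}
    - {"travel":[0,0,0],"delta_rot":[0,0,0],"fingers":1}
    - {"travel":[0,0,0],"delta_rot":[0,0,0],"fingers":1}
    - {"travel":[0,0,0],"delta_rot":[0,0,0],"fingers":1}

```text
clock: 16.77
eef_pos: [593.3, 29.1, 288.3]
eef_rot: [-3.142, 0.0, 1.821]
wrist_force: [0.1, 0.0, -0.5]
finger_gap: 0.4
```

```bash
python3 -c "
from h import *
panel(); both()"
```

```text
side red 166 u 24.0 mean [6.005e+02 4.000e-01 2.523e+02] b -159.0 -145.0 z 242.0 259.0
side 0.74 5470 6498 tilt 0.577 V.u -0.0 [588.  51. 171.]
top none
side 33 yaw -0.01 angle 0.56 side 33 yaw 0 angle 0.575 side 33 yaw 0.01 angle 0.592 n [-0.847 -0.501 -0.178]Traceback (most recent call last):
  File "<string>", line 3, in <module>
    panel(); both()
             ~~~~^^
  File "h.py", line 75, in both
    (a,pa),(b,pb)=ptr2(); d=np.cross(a,b); d/=np.linalg.norm(d); d*=np.sign(d[2]); print("triang d",d.round(3),"u",(d@U).round(3),"angle",np.arctan2(-d@B,d[2]).round(3))
    ^^^^^^^^^^^^^
  File "h.py", line 63, in ptr2
    M=L==1+np.argmax(st[1:,4]); K=cv2.dilate(M.astype(np.uint8),np.ones((5,5)))>0
           ~~~~~~~~~^^^^^^^^^^
    return _wrapfunc(a, 'argmax', axis=axis, out=out, **kwds)
    return bound(*args, **kwds)
ValueError: attempt to get argmax of an empty sequence
```

It holds at 0.577 untouched, more than 2 s after release, with the pointer at 0.575. Now the push from behind.

send_rows:
  plan:
    - {"travel":[0,0,14],"delta_rot":[0,0,0],"fingers":1}
    - {"travel":[0,0,14],"delta_rot":[0,0,0],"fingers":1}
    - {"travel":[0,0,14],"delta_rot":[0,0,0],"fingers":1}
    - {"travel":[0,0,12],"delta_rot":[0,0,0],"fingers":1}
    - {"travel":[-4,0,0],"delta_rot":[0,0,0],"fingers":1}
    - {"travel":[-4,0,0],"delta_rot":[0,0,0],"fingers":1}
    - {"travel":[-4,0,0],"delta_rot":[0,0,0],"fingers":1}
    - {"travel":[-4,0,0],"delta_rot":[0,0,0],"fingers":1}
    - {"travel":[-4,0,0],"delta_rot":[0,0,0],"fingers":1}
    - {"travel":[0,0,0],"delta_rot":[0,0,0],"fingers":1}
    - {"travel":[0,0,0],"delta_rot":[0,0,0],"fingers":1}

```text
clock: 18.75
eef_pos: [598.2, 10.2, 234.4]
eef_rot: [3.142, 0.0, 1.822]
wrist_force: [0.1, -0.6, -0.1]
finger_gap: 0.7
```

```bash
python3 -c "
from h import *
panel(); print(manip.read_state()['wrist_force'])
c=camera('side'); cv2.imwrite('pics/c7.png',cv2.resize(c['color'][210:350,200:370],(728,600),interpolation=cv2.INTER_CUBIC)[:,:,::-1])"
```

```text
side 0.72 5325 6272 tilt 0.608 V.u 0.0 [589.  51. 168.]
top 0.49 94 113 tilt 0.557 V.u -0.027 [657.  78. 152.]
[-0.58002703  0.01145162  0.32392581]
```

View pics/c7.png

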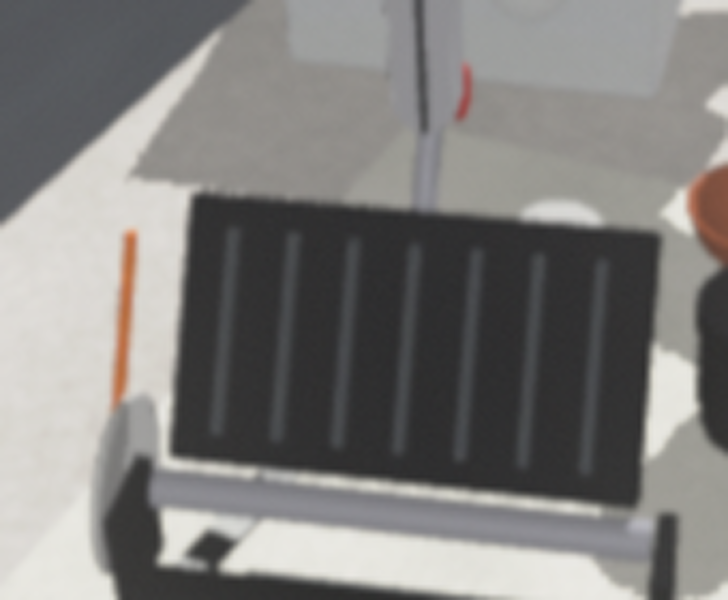

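The fingers are touching the knob from behind and the panel has moved slightly, to 0.608. A bit more push, then let go and retreat.

send_rows:
  plan:
    - {"travel":[-3,0,1],"delta_rot":[0,0,0],"fingers":1}
    - {"travel":[-3,0,1],"delta_rot":[0,0,0],"fingers":1}
    - {"travel":[-3,0,1],"delta_rot":[0,0,0],"fingers":1}
    - {"travel":[-2,0,1],"delta_rot":[0,0,0],"fingers":1}
    - {"travel":[0,0,0],"delta_rot":[0,0,0],"fingers":1}
    - {"travel":[0,0,0],"delta_rot":[0,0,0],"fingers":1}
    - {"travel":[0,0,0],"delta_rot":[0,0,0],"fingers":1}

```text
clock: 19.88
eef_pos: [600.9, -0.4, 230.4]
eef_rot: [3.142, 0.0, 1.822]
wrist_force: [-0.3, 1.5, -1.5]
finger_gap: 0.3
```

```bash
python3 -c "
from h import *
panel(); print([manip.read_state()['wrist_force'].round(1) for _ in range(2)])"
```

```text
side 0.66 5307 6271 tilt 0.687 V.u 0.001 [590.  47. 165.]
top 0.5 100 120 tilt 0.641 V.u -0.002 [659.  65. 163.]
[array([-0.8,  1.9, -1.2]), array([-0.8,  1.9, -1.2])]
```

send_rows:
  plan:
    - {"travel":[4,0,-1],"delta_rot":[0,0,0],"fingers":1}
    - {"travel":[4,0,-1],"delta_rot":[0,0,0],"fingers":1}
    - {"travel":[4,0,-1],"delta_rot":[0,0,0],"fingers":1}
    - {"travel":[6,0,-1],"delta_rot":[0,0,0],"fingers":1}
    - {"travel":[10,0,0],"delta_rot":[0,0,0],"fingers":1}
    - {"travel":[10,0,0],"delta_rot":[0,0,0],"fingers":1}
    - {"travel":[10,0,-10],"delta_rot":[0,0,0],"fingers":1}
    - {"travel":[10,0,-20],"delta_rot":[0,0,0],"fingers":1}
    - {"travel":[10,0,-20],"delta_rot":[0,0,0],"fingers":1}
    - {"travel":[20,0,-20],"delta_rot":[0,0,0],"fingers":1}
    - {"travel":[20,0,-20],"delta_rot":[0,0,0],"fingers":1}
    - {"travel":[0,0,0],"delta_rot":[0,0,0],"fingers":1}
    - {"travel":[0,0,0],"delta_rot":[0,0,0],"fingers":1}
    - {"travel":[0,0,0],"delta_rot":[0,0,0],"fingers":1}

```text
clock: 21.82
eef_pos: [574.1, 103.5, 323.5]
eef_rot: [-3.14, -0.0, 1.821]
wrist_force: [0.7, -0.6, 0.7]
finger_gap: 0.4
```

```bash
python3 -c "
from h import *
panel();panel(); print(ptr(),manip.read_state()['clock'])
d=camera('top');c=camera('side'); cv2.imwrite('pics/c8.png',np.hstack([cv2.resize(c['color'][210:350,200:370],(486,400),interpolation=cv2.INTER_CUBIC),cv2.resize(d['color'][160:320,200:320],(300,400),interpolation=cv2.INTER_CUBIC)])[:,:,::-1])"
```

```text
side red 164 u 24.0 mean [6.005e+02 6.000e-01 2.525e+02] b -159.0 -145.0 z 243.0 259.0
side 0.66 5556 6558 tilt 0.576 V.u -0.002 [589.  51. 171.]
top red 129 u 26.0 mean [603.9  -8.6 257.8] b -168.0 -150.0 z 251.0 263.0
top 0.6 2152 2805 tilt 0.585 V.u 0.0 [590.  43. 180.]
side red 166 u 24.0 mean [6.006e+02 4.000e-01 2.522e+02] b -160.0 -145.0 z 242.0 259.0
side 0.57 5574 6639 tilt 0.575 V.u -0.001 [589.  51. 172.]
top red 128 u 27.0 mean [603.9  -8.5 257.8] b -168.0 -150.0 z 251.0 264.0
top 0.56 2103 2742 tilt 0.589 V.u -0.001 [591.  43. 180.]
[('side', 171, 0.581, [100.2, 166.1]), ('top', 50, 0.58, [108.1, 175.2])] 22.525
```

View pics/c8.png

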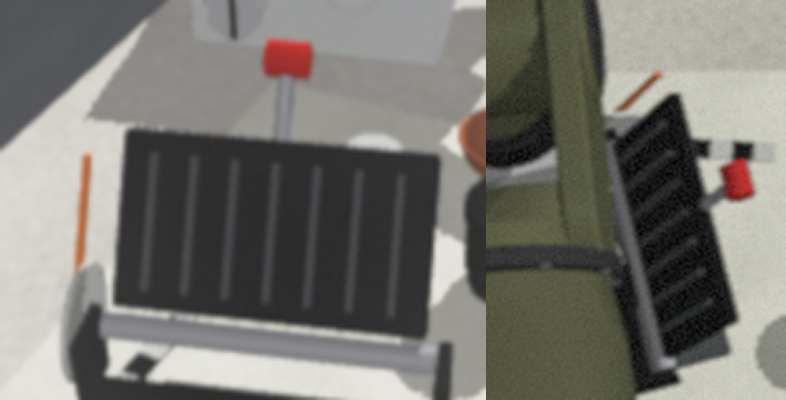

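The panel came back to 0.58 and the pointer is at 0.58. Both views show the panel parallel to the pointer and the gripper clear of everything. Handing in.

```bash
python3 -c "
from h import *
print(manip.sign_off())"
```

```text
the job is handed in; nothing more can be done
None
```

The panel is set along the pointer, held when I pushed it, and is handed in released; the job took about 22.5 s on the robot's clock.

- **Setting:** I pinched the knob by its flat ends and tilted the panel forward twice. The first try went to about 0.75 rad and sprang back to about 0.49. The second went to about 0.81 and settled at 0.575. It was still at 0.577 more than 2 s later, untouched.
- **Push check:** A light push of about 2 N from behind the knob moved the panel to about 0.69. It returned to 0.576 when let go.
- **Last check:** The panel read 0.576 (side) and 0.587 (top), and the pointer 0.581 and 0.580. The fins and the pointer bar look parallel in the pictures. The gripper is well clear, I never touched the white face, and I did not go near the pointer or the other objects.

**Disagreements:**
- **Fingertips:** They stood about 10 mm above the reported tool point, although `tip_reach` puts them 19 mm ahead of it. The first close therefore shut just above the knob with no noticeable force, and I went by the cameras from then on.
- **Pointer angle:** Cruder single estimates of it, from the tip point and a 3-pixel top-view line, ranged from about 0.45 to 0.63. I relied on the longer line fits, which agreed at about 0.58.

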